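Turn one leaf of the reference-plate book

TASK

A round mounted specimen stands on the bare page of the open reference-plate book: push it off the page so that it stands flat on the worktop clear of the book. Then turn the raised top leaf over the spine until it lies fully flat on that bare page, leaving the second leaf lying where it is. Only push with the fingertips, pick nothing up, and leave the objective, the steel test block and the jar undisturbed.

Things in the scene. Friction and masses are not known exactly. Their poses are not given: they have to be found in the camera images.
- reference_book: Book of reference plates, fixed to the worktop: a grey board 145 (x) x 210 (y) x 6 mm; origin at the centre of its underside, z up. The spine, steel knuckles 11 mm thick and 136 mm long, runs along its x axis at y = 0, hinge axis 11 mm above the worktop. The bare page is the board's +y half; both leaves hang on the spine and start on the -y half.
- top_leaf (a joint): Hinge angle of the top leaf (rad): 0 = lying on the second leaf on the -y half; starts raised at 0.5 to 0.75; pi/2 = upright; pi (its stop) = flat on the bare page. The stiff hinge (0.11 N m) keeps the leaf at any angle where it is left; about 2 N at the tab moves it. At 0 the leaf's underside is level with the hinge axis; at pi that side is its top.
- top_leaf_tab (a point): Outer end of the top leaf's tab, mid-thickness, 100 mm from the hinge axis. The leaf is a 110 g aluminium plate with dark steel discs, 130 mm along the spine, 5 mm thick, reaching from 8 to 88 mm from the axis; the tab sticks out 12 mm more, is 36 mm wide and centred 25 mm from the leaf's middle towards the book's -x.
- second_leaf (a joint): Hinge angle of the second leaf (rad), an equal plate with oblong steel inlays and its tab at x = +35 mm; lies flat at 0 on the -y half (top at 11 mm above the worktop), the same stiff hinge and direction. It must stay there.
- specimen_mid (a point): Centre (half-way up) of the mounted specimen, a black resin cylinder 30 mm in diameter and 16 mm high, about 40 g, loose, standing on the bare page; z along its axis. The +y side of the book is free worktop to push it onto.
- objective_mid (a point): Bystander: centre of a loose microscope objective, 26 mm in diameter, 41 mm high, standing beyond the far end of the book.
- test_block_mid (a point): Bystander: centre of a loose round steel hardness block, 55 mm in diameter, 11 mm high, beyond the far end of the book.
- jar_mid (a point): Bystander: centre of a loose sample jar, 38 mm in diameter, 48 mm high, standing to the -y side of the book, about 0.2 m from the spine.
- specimen: The same specimen, origin at the centre of its underside.
Mind the look-alikes: they are no part of the job. What is shaped like the specimen but orange or red is not meant.

How it is judged:
By the outcome, as a careful person would: the job done as asked, in the order asked, and still so for the second after the job is handed in, with the robot touching nothing.
It also fails if it takes over 54 s, if anything falls off the work surface, if the arm or the gripper's body presses on something with over 40 N, if the wrist force passes 120 N, or if a joint passes its speed limit or range.

ROBOT

A 6-joint arm with a two-finger parallel gripper is mounted at the origin on a cart in front of the work surface, level with it; the furniture and walls round the work are solid. World frame = base frame: x ahead of the robot, y to its left, z up, the work surface at z = 0. Lengths are in mm, angles in rad, forces in N, time in s.
With the tool pointing down it reaches from about 250 to 775 mm from the base axis. Payload 8.9 kg.
Tool frame: the origin (TCP) lies at the very end of the fingers, on their centre line; the grasp point (between the pads) lies 19 mm behind it; z points along the fingers, x is the direction in which the jaws open and shut, and the axes are right-handed (so a half turn about z gives the same grasp; the last joint's range is limited). The gripper opens to 85 mm and grips with 20 to 120 N. Pads are 22 mm wide; open, the fingers measure 114 mm over their backs; the gripper's body (76 mm by 85 mm) begins 54 mm behind the grasp point. The pads swing forward as they close: fully open they stand 13 mm farther back than shut.
Start: joints at [-1.295, 0.291, -0.153, 1.127, 0, 1.431], TCP at [211.58, -480.476, 231.305] pointing down, gripper open.
Joint ranges: [-2.52, 2.52], [-0.91, 1.74], [-1.3, 1.37], [-1.96, 2.02], [-1.52, 1.47], [-3.14, 3.14]. Speed limits (rad/s): [2.22, 2.22, 2.79, 3.14, 3.14, 3.14].

INTERFACE

Orientations are given as [roll, pitch, yaw] about the fixed x, y, z axes, in that order (R = Rz(yaw) Ry(pitch) Rx(roll)).
In Python, from workcell import arm gives the robot as it stands. The module is installed in compiled form; this text tells all that it offers.
- The arm moves only by the tool carry_out, never from a script. Its argument "rows" is a list of rows, each an object of numbers: "x", "y", "z": the shift along the world's x, y, z in units of 50 mm (1.0 is 50 mm); "wx", "wy", "wz": the turn, a rotation vector about the world's x, y, z in units of 6 degrees (1.0 is 6 degrees); "fingers": the opening in per cent of the stroke, from 0 (shut) to 100 (fully open). In form: [{"x": .., "y": .., "z": .., "wx": .., "wy": .., "wz": .., "fingers": ..}, ...]. A call has 1 to 5 rows; each row shifts and turns the pose as measured when the row begins; what a row does not reach is not made up. A row lasts 1/8 s, in which the tool goes at most 62.5 mm and 10.7 degrees, less where a joint would pass 70% of its speed; a pose out of reach is approached as far as the arm can. A call is refused whole if a number of a shift passes 1 or a number of a turn 1, either way. A call with a gripper value outside its range is refused whole. The fingers move at their own pace and stop on an object; "squeeze" is the grip in N (left out, the last holds). Time passes only in rows, so rows that do not move let the fingers close. It gives the time, the measured TCP pose, the force and the opening at its end, in the units of the state.
- arm.get_obs(): the state, without advancing time (a new reading comes with each control period).
- arm.snapshot(name): name is "side" or "top"; returns (picture, depth): 384x512x3 uint8, red, green, blue; 384x512 float32, mm along the optical axis (not along the pixel's ray), 0 where there is no reading.
- arm.get_calibration(name): a dict with "intrinsics" (3x3 intrinsics, pixels), "D" ([k1, k2, p1, p2, k3] as OpenCV has them; the pictures are not rectified), "position" and "orientation" of the camera in the world. Camera axes: x right, y down, z forward; pixel columns grow to the right and rows downward; lengths in mm; the calibration is good to about 2 mm. A picture is of the moment at which its call begins. get_calibration takes no time and is no camera call.
- arm.close_job(): hands the job in, once; it reports no verdict.
The state is a dict: "time": time; "joint_pos": joint angles; "qvel": joint speeds; "effort": joint torques, N m; "tcp_pos": TCP position; "eef_rot": TCP orientation; "force": force on the tool from outside, world axes, zero at the start; "torque": the same for the moment, N m; "width": opening from 0.0 (shut) to 1.0 (fully open).
Only numpy, scipy, OpenCV 4.12 (cv2) and the standard library are available. Lean on these libraries where they do the work, as an engineer would, in place of code of your own. Each camera call takes 0.05 s, during which the arm holds its last target.

## Working session

There is one attempt and no reset: what is moved stays moved. The work goes in short steps, Python scripts to look and compute and a tool call to move; the robot and the scene stay as the last step left them, time stands still between calls to the robot, and variables do not carry over. Pictures are saved under pics/ and viewed, and the job is handed in when it is done.

Besides the shell and the picture viewer there is one more tool, called after "Request:" in YAML: its name, and indented under it one key for each argument. carry_out: Moves the arm, as the interface text tells. Its arguments: {"type":"object","properties":{"rows":{"type":"array","items":{"type":"object","properties":{"x":{"type":"number"},"y":{"type":"number"},"z":{"type":"number"},"wx":{"type":"number"},"wy":{"type":"number"},"wz":{"type":"number"},"fingers":{"type":"number"}}}},"squeeze":{"type":"number"}},"required":["rows"]}

```bash
mkdir -p pics; ls; cat > h.py <<'E'
import numpy as np, cv2
from scipy.spatial.transform import Rotation as R
from workcell import arm
def cal(n):
    c=arm.get_calibration(n); K=np.array(c["intrinsics"]); D=np.array(c["D"]); o=np.array(c["orientation"],float); p=np.array(c["position"],float)
    M=o if o.shape==(3,3) else R.from_euler('xyz',o).as_matrix()
    return K,D,M,p
def world(n,u,v,d):
    K,D,M,p=cal(n)
    q=cv2.undistortPoints(np.array([[[u,v]]],float),K,D)[0,0]
    return M@(np.array([q[0],q[1],1])*d)+p
def onz(n,u,v,z):
    K,D,M,p=cal(n)
    q=cv2.undistortPoints(np.array([[[u,v]]],float),K,D)[0,0]
    r=M@np.array([q[0],q[1],1]); return p+r*(z-p[2])/r[2]
def proj(n,P):
    K,D,M,p=cal(n)
    Pc=(np.atleast_2d(P)-p)@M
    return cv2.projectPoints(Pc.reshape(-1,1,3),np.zeros(3),np.zeros(3),K,D)[0][:,0]
def snap(n,tag):
    im,d=arm.snapshot(n); np.save(f'pics/{tag}.npy',d); cv2.imwrite(f'pics/{tag}.png',im[:,:,::-1]); return im,d
E
python3 - <<'E'
from h import *
for n in('top','side'):
    print(arm.get_calibration(n)); snap(n,n+'0')
print(arm.get_obs())
E
```

```text
pics
{'intrinsics': array([[452.34295682,   0.        , 247.74606517],
       [  0.        , 452.34295682, 193.69097343],
       [  0.        ,   0.        ,   1.        ]]), 'D': array([-0.08460777,  0.        ,  0.        ,  0.        ,  0.        ]), 'position': array([ 473.33676995,   36.93269   , 1245.02515188]), 'orientation': array([-3.04533912, -0.02214233, -1.59045905])}
{'intrinsics': array([[449.44639201,   0.        , 251.88740175],
       [  0.        , 449.44639201, 187.84391143],
       [  0.        ,   0.        ,   1.        ]]), 'D': array([-0.03527482,  0.        ,  0.        ,  0.        ,  0.        ]), 'position': array([784.3197773 , 769.40524278, 805.22892491]), 'orientation': array([-2.36262807, -0.01796595,  2.91900856])}
{'time': 0.1, 'joint_pos': array([-1.29527600e+00,  2.91218037e-01, -1.54009035e-01,  1.12668485e+00,
        2.16910795e-05,  1.43152663e+00]), 'qvel': array([ 0.00029224, -0.00041106,  0.00121568,  0.00124467,  0.00023023,
        0.00197466]), 'effort': array([ 2.25823183e-03, -5.37977922e+01,  3.31918859e+01,  9.29730129e-03,
       -1.18898579e-04,  4.11654625e-06]), 'tcp_pos': array([ 211.4987272 , -480.11719514,  230.80839837]), 'eef_rot': array([-3.14141631e+00,  1.10178520e-03, -1.15600622e+00]), 'force': array([-0.5916779 , -0.58836539,  0.65996767]), 'torque': array([ 0.00624507, -0.00549284,  0.01442794]), 'width': 0.9998985522571763}
```

View pics/top0.png

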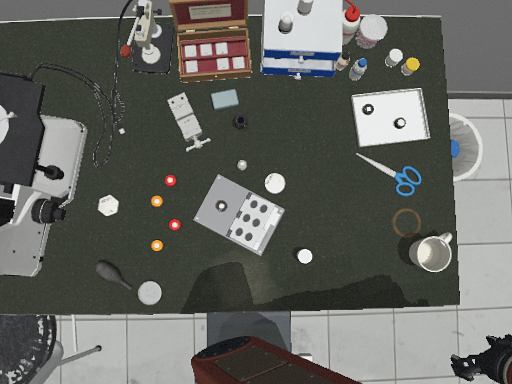

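View pics/side0.png

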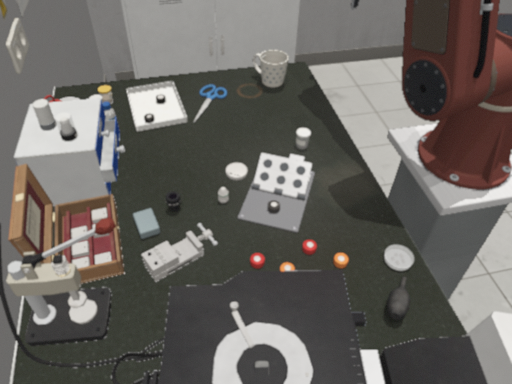

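```bash
python3 - <<'E'
import cv2
a=cv2.imread('pics/top0.png')[150:280,140:320]; cv2.imwrite('pics/t0c.png',cv2.resize(a,None,fx=4.4,fy=4.4,interpolation=2))
a=cv2.imread('pics/side0.png')[140:280,200:360]; cv2.imwrite('pics/s0c.png',cv2.resize(a,None,fx=4.2,fy=4.2,interpolation=2))
E
```

```text
(no output)
```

View pics/t0c.png

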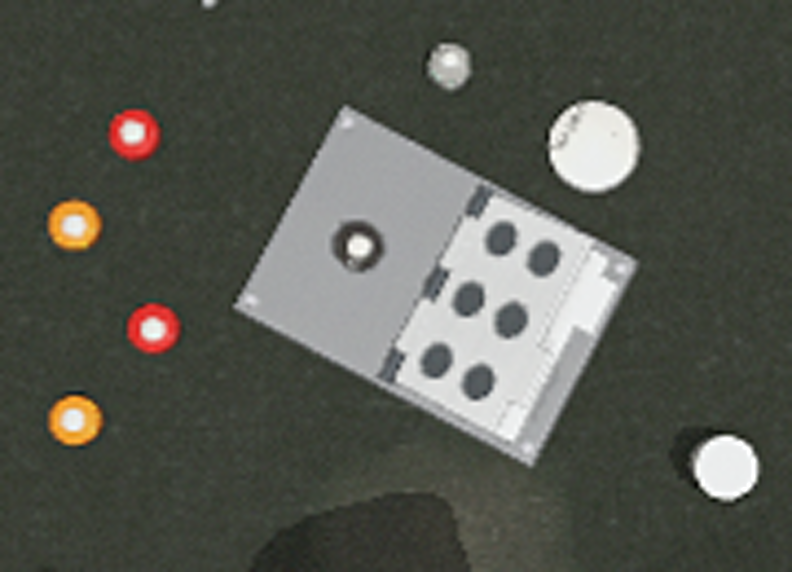

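View pics/s0c.png

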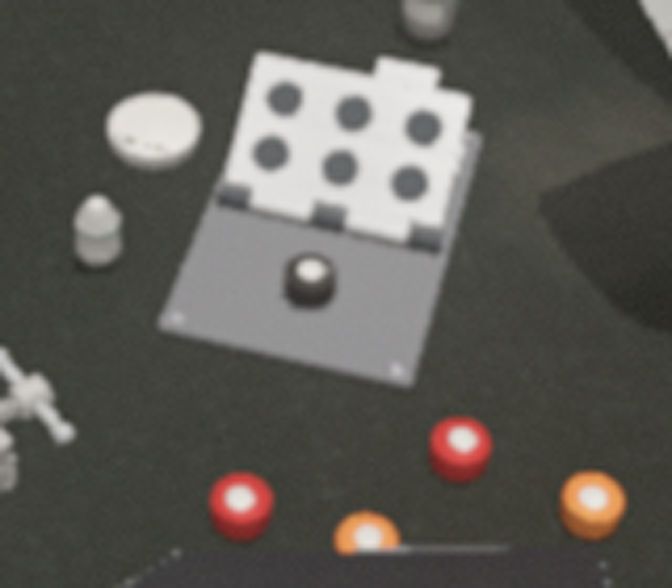

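```bash
python3 - <<'E'
from h import *
T=lambda u,v:(u/4.4+140-.4,v/4.4+150-.4)
c=[onz('top',*T(*q),6) for q in [(345,107),(235,307),(533,465),(637,263)]]
c=np.array(c);print(c.round(1)); ctr=c.mean(0);print('ctr',ctr.round(1))
ey=(c[0]+c[1]-c[2]-c[3])[:2]; ey/=np.linalg.norm(ey); ex=np.array([ey[1],-ey[0]])
print(np.linalg.norm(c[0]-c[1]),np.linalg.norm(c[1]-c[2]),np.linalg.norm(c[2]-c[3]),np.linalg.norm(c[3]-c[0]));print('ex',ex,'ey',ey,'yaw',np.arctan2(ex[1],ex[0]))
def loc(p): d=np.array(p)[:2]-ctr[:2]; return np.array([d@ex,d@ey])
for nm,q,z in [('spec',(358,246),22),('red1',(133,132),16),('or1',(74,224),16),('red2',(153,328),16),('or2',(74,420),16),('obj',(450,66),41),('block',(593,146),11),('jar',(725,467),48),('toptabmid?',(510,415),50),('knL',(478,202),16),('knR',(392,364),16)]:
    p=onz('top',*T(*q),z); print(nm,p.round(1),loc(p).round(1))
S=lambda u,v:(u/4.2+200-.4,v/4.2+140-.4)
c2=[onz('side',*S(*q),6) for q in [(160,325),(412,383),(482,135)]];print([ (p.round(1),loc(p).round(1)) for p in c2])
p=onz('side',*S(311,270),22);print('spec side',p,loc(p))
# leaf angle
for th in (.5,.55,.6,.65,.7,.75):
    P=[]
    for xx in (-7,-43):
        r=100;zz=11+r*np.sin(th)+2.5*np.cos(th);yy=-r*np.cos(th)+2.5*np.sin(th)
        P.append([*(ctr[:2]+ex*xx+ey*yy),zz])
    a=proj('side',np.array(P)); b=proj('top',np.array(P)); print(th,((a-[200-.4,140-.4])*4.2).round(),((b-[139.6,149.6])*4.4).round())
E
```

```text
[[648.7  88.2   6. ]
 [524.5 158.2   6. ]
 [423.4 -24.9   6. ]
 [547.3 -92.7   6. ]]
ctr [536.   32.2   6. ]
142.57712761787715 209.2175971546589 141.3292576447982 207.3979832046479
ex [ 0.87387582 -0.4861492 ] ey [0.4861492  0.87387582] yaw -0.5076777506290372
spec [560.   80.7  22. ] [-2.6 54.1]
red1 [633.9 219.8  16. ] [ -5.6 211.5]
or1 [577.2 256.5  16. ] [-73.1 216.1]
red2 [512.1 207.9  16. ] [-106.3  141.9]
or2 [456.4 256.8  16. ] [-178.7  157.6]
obj [668.   22.3  41. ] [120.2  55.5]
block [620.8 -66.6  11. ] [122.2 -45.1]
jar [ 421.3 -138.1   48. ] [ -17.5 -204.6]
toptabmid? [455.1  -9.6  50. ] [-50.3 -75.8]
knL [586.5   6.1  16. ] [56.8  1.8]
knR [487.3  61.1  16. ] [-56.6   1.6]
[(array([650. ,  89.9,   6. ]), array([ 71.6, 105.8])), (array([523.9, 159.1,   6. ]), array([-72.3, 105. ])), (array([423.9, -21.4,   6. ]), array([ -71.9, -101.4]))]
spec side [561.18053642  80.82150034  22.        ] [-1.62672375 54.74590291]
0.5 [[382.  62.]
 [440.  74.]] [[561. 359.]
 [533. 413.]]
0.55 [[381.  59.]
 [440.  71.]] [[557. 357.]
 [529. 411.]]
0.6 [[381.  57.]
 [440.  69.]] [[554. 355.]
 [525. 409.]]
0.65 [[380.  55.]
 [440.  67.]] [[549. 352.]
 [521. 406.]]
0.7 [[379.  54.]
 [439.  66.]] [[545. 349.]
 [516. 404.]]
0.75 [[379.  53.]
 [439.  65.]] [[540. 346.]
 [511. 401.]]
```

Request:
carry_out:
  rows:
    - {"x": 0.5,"y": 0.8,"wz": 0.9,"fingers": 21}
    - {"x": 0.5,"y": 0.8,"wz": 0.9,"fingers": 21}
    - {"x": 0.5,"y": 0.8,"wz": 0.9,"fingers": 21}
    - {"x": 0.5,"y": 0.8,"wz": 0.9,"fingers": 21}
    - {"x": 0.5,"y": 0.8,"wz": 0.9,"fingers": 21}

```text
$.rows[0]: bad value
```

Request:
carry_out:
  rows:
    - {"x": 0.5,"y": 0.8,"wz": 0.9,"fingers": 21}
    - {"x": 0.5,"y": 0.8,"wz": 0.8,"fingers": 21}
    - {"x": 0.5,"y": 0.8,"fingers": 21}
    - {"x": 0.5,"y": 0.8,"fingers": 21}
    - {"x": 0.5,"y": 0.8,"fingers": 21}

```text
$.rows[0]: bad value
```

Request:
carry_out:
  rows:
    - {"x": 0.5,"y": 0.8,"z": 0,"wx": 0,"wy": 0,"wz": 0.9,"fingers": 21}
    - {"x": 0.5,"y": 0.8,"z": 0,"wx": 0,"wy": 0,"wz": 0.9,"fingers": 21}
    - {"x": 0.5,"y": 0.8,"z": 0,"wx": 0,"wy": 0,"wz": 0.9,"fingers": 21}

```text
time: 0.48
tcp_pos: [286.5, -358.8, 229.4]
eef_rot: [-3.141, 0.003, -0.87]
force: [1.0, 0.3, -0.6]
width: 0.38
```

Request:
carry_out:
  rows:
    - {"x": 0.52,"y": 0.82,"z": 0,"wx": 0,"wy": 0,"wz": 0.7,"fingers": 21}
    - {"x": 0.52,"y": 0.82,"z": 0,"wx": 0,"wy": 0,"wz": 0.7,"fingers": 21}
    - {"x": 0.52,"y": 0.82,"z": 0,"wx": 0,"wy": 0,"wz": 0.7,"fingers": 21}
    - {"x": 0.52,"y": 0.82,"z": 0,"wx": 0,"wy": 0,"wz": 0.7,"fingers": 21}
    - {"x": 0.52,"y": 0.82,"z": 0,"wx": 0,"wy": 0,"wz": 0.7,"fingers": 21}

```text
time: 1.1
tcp_pos: [418.9, -146.4, 228.6]
eef_rot: [-3.141, 0.003, -0.492]
force: [1.0, -0.8, -0.6]
width: 0.212
```

Request:
carry_out:
  rows:
    - {"x": 0.52,"y": 0.82,"z": -0.3,"wx": 0,"wy": 0,"wz": 0,"fingers": 21}
    - {"x": 0.52,"y": 0.82,"z": -0.4,"wx": 0,"wy": 0,"wz": 0,"fingers": 21}
    - {"x": 0.52,"y": 0.82,"z": -0.4,"wx": 0,"wy": 0,"wz": 0,"fingers": 21}
    - {"x": 0.52,"y": 0.82,"z": -0.4,"wx": 0,"wy": 0,"wz": 0,"fingers": 21}
    - {"x": 0.5,"y": 0.8,"z": -0.4,"wx": 0,"wy": 0,"wz": 0,"fingers": 21}

```text
time: 1.72
tcp_pos: [552.1, 65.1, 131.5]
eef_rot: [-3.141, 0.0, -0.491]
force: [0.6, -0.9, 0.8]
width: 0.208
```

Request:
carry_out:
  rows:
    - {"x": -0.14,"y": -0.28,"z": 0,"wx": 0,"wy": 0,"wz": -0.16,"fingers": 21}
    - {"x": 0,"y": 0,"z": -0.8,"wx": 0,"wy": 0,"wz": 0,"fingers": 21}
    - {"x": 0,"y": 0,"z": -0.8,"wx": 0,"wy": 0,"wz": 0,"fingers": 21}
    - {"x": 0,"y": 0,"z": 0,"wx": 0,"wy": 0,"wz": 0,"fingers": 21}

```text
time: 2.22
tcp_pos: [543.9, 52.4, 47.8]
eef_rot: [3.14, 0.003, -0.505]
force: [-0.4, -0.6, -0.4]
width: 0.208
```

```bash
python3 - <<'E'
from h import *
im,d=snap('side','side1')
cv2.imwrite('pics/s1c.png',cv2.resize(im[120:260,180:360,::-1],None,fx=4.2,fy=4.2,interpolation=2))
E
```

```text
(no output)
```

View pics/s1c.png

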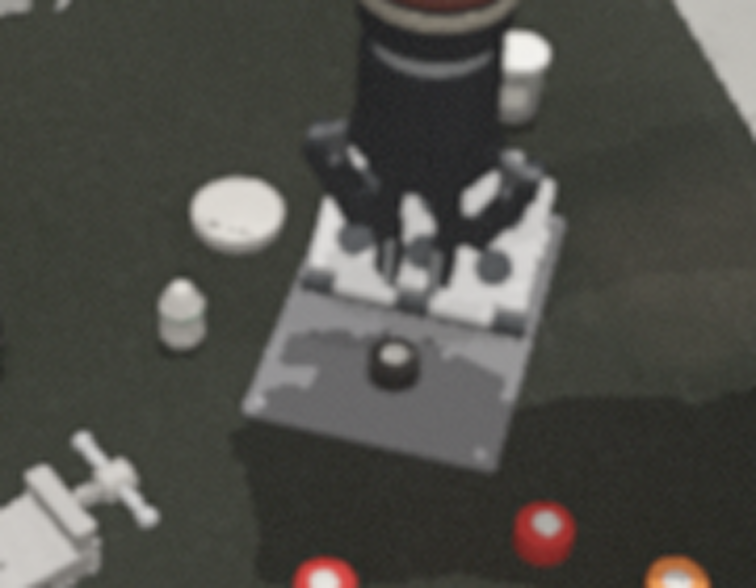

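Request:
carry_out:
  rows:
    - {"x": 0,"y": 0,"z": -0.5,"wx": 0,"wy": 0,"wz": 0,"fingers": 21}
    - {"x": 0,"y": 0,"z": -0.24,"wx": 0,"wy": 0,"wz": 0,"fingers": 21}
    - {"x": 0.02,"y": 0,"z": 0,"wx": 0,"wy": 0,"wz": 0,"fingers": 21}

```text
time: 2.65
tcp_pos: [549.8, 51.1, 17.0]
eef_rot: [-3.139, -0.006, -0.506]
force: [0.7, -0.2, 0.6]
width: 0.209
```

Request:
carry_out:
  rows:
    - {"x": -0.08,"y": 0.02,"z": -0.1,"wx": 0,"wy": 0,"wz": 0,"fingers": 21}
    - {"x": 0,"y": 0,"z": 0,"wx": 0,"wy": 0,"wz": 0,"fingers": 21}

```text
time: 2.9
tcp_pos: [546.8, 52.0, 13.6]
eef_rot: [-3.137, -0.008, -0.506]
force: [0.0, -0.6, 0.8]
width: 0.208
```

Request:
carry_out:
  rows:
    - {"x": -0.04,"y": 0,"z": -0.08,"wx": 0,"wy": 0,"wz": 0,"fingers": 21}
    - {"x": 0,"y": 0,"z": 0,"wx": 0,"wy": 0,"wz": 0,"fingers": 21}

```text
time: 3.15
tcp_pos: [545.0, 52.1, 10.0]
eef_rot: [-3.137, -0.009, -0.506]
force: [-0.5, -0.5, 0.7]
width: 0.209
```

Request:
carry_out:
  rows:
    - {"x": 0.08,"y": 0.14,"z": 0,"wx": 0,"wy": 0,"wz": 0,"fingers": 21}
    - {"x": 0.08,"y": 0.14,"z": 0,"wx": 0,"wy": 0,"wz": 0,"fingers": 21}
    - {"x": 0.08,"y": 0.14,"z": 0,"wx": 0,"wy": 0,"wz": 0,"fingers": 21}
    - {"x": 0.08,"y": 0.14,"z": 0,"wx": 0,"wy": 0,"wz": 0,"fingers": 21}

```text
time: 3.65
tcp_pos: [562.3, 82.0, 10.1]
eef_rot: [-3.137, -0.009, -0.506]
force: [-0.8, -0.9, -0.6]
width: 0.205
```

```bash
python3 - <<'E'
from h import *
im,d=snap('side','side2')
cv2.imwrite('pics/s2c.png',cv2.resize(im[120:260,180:360,::-1],None,fx=4.2,fy=4.2,interpolation=2))
E
```

```text
(no output)
```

View pics/s2c.png

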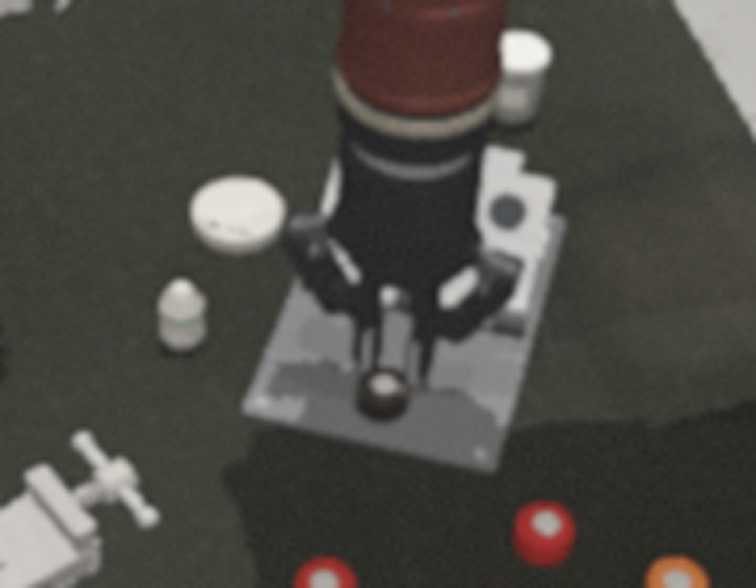

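Request:
carry_out:
  rows:
    - {"x": 0.08,"y": 0.14,"z": 0,"wx": 0,"wy": 0,"wz": 0,"fingers": 21}
    - {"x": 0.08,"y": 0.14,"z": 0,"wx": 0,"wy": 0,"wz": 0,"fingers": 21}
    - {"x": 0.08,"y": 0.14,"z": 0,"wx": 0,"wy": 0,"wz": 0,"fingers": 21}
    - {"x": 0.08,"y": 0.14,"z": 0,"wx": 0,"wy": 0,"wz": 0,"fingers": 21}

```text
time: 4.2
tcp_pos: [579.8, 112.5, 10.2]
eef_rot: [-3.136, -0.009, -0.506]
force: [-0.7, -0.1, 0.2]
width: 0.21
```

Request:
carry_out:
  rows:
    - {"x": 0.08,"y": 0.14,"z": 0,"wx": 0,"wy": 0,"wz": 0,"fingers": 21}
    - {"x": 0.08,"y": 0.14,"z": 0,"wx": 0,"wy": 0,"wz": 0,"fingers": 21}
    - {"x": 0.08,"y": 0.14,"z": 0,"wx": 0,"wy": 0,"wz": 0,"fingers": 21}
    - {"x": 0,"y": 0,"z": 0,"wx": 0,"wy": 0,"wz": 0,"fingers": 21}

```text
time: 4.7
tcp_pos: [592.9, 135.6, 10.1]
eef_rot: [-3.136, -0.009, -0.505]
force: [0.5, 0.5, -0.8]
width: 0.212
```

```bash
python3 - <<'E'
from h import *
im,d=snap('side','side3')
cv2.imwrite('pics/s3c.png',cv2.resize(im[120:260,180:360,::-1],None,fx=4.2,fy=4.2,interpolation=2))
E
```

```text
(no output)
```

View pics/s3c.png

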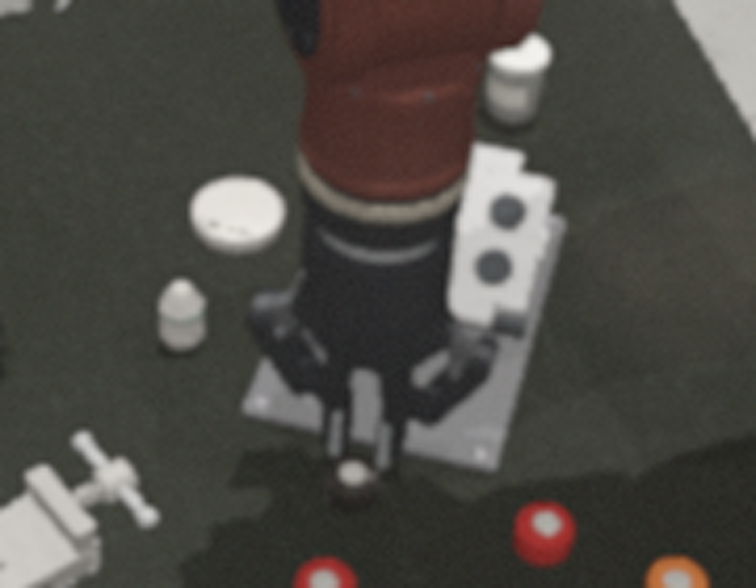

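Request:
carry_out:
  rows:
    - {"x": -0.15,"y": -0.26,"z": 0.1,"wx": 0,"wy": 0,"wz": 0,"fingers": 10}
    - {"x": -0.15,"y": -0.26,"z": 0.8,"wx": 0,"wy": 0,"wz": 0,"fingers": 0}
    - {"x": -0.4,"y": -0.7,"z": 0.9,"wx": 0,"wy": 0,"wz": 0,"fingers": 0}
    - {"x": -0.5,"y": -0.8,"z": 0.9,"wx": 0,"wy": 0,"wz": 0,"fingers": 0}
    - {"x": -0.5,"y": -0.8,"z": 0.5,"wx": 0,"wy": 0,"wz": 0,"fingers": 0}

```text
time: 5.38
tcp_pos: [502.9, -8.8, 170.0]
eef_rot: [-3.14, -0.007, -0.503]
force: [0.6, -0.7, -1.6]
width: 0.001
```

Request:
carry_out:
  rows:
    - {"x": -0.5,"y": -0.8,"z": 0,"wx": 0,"wy": 0,"wz": 0,"fingers": 0}
    - {"x": -0.5,"y": -0.8,"z": 0,"wx": 0,"wy": 0,"wz": 0,"fingers": 0}
    - {"x": -0.5,"y": -0.4,"z": 0,"wx": 0,"wy": 0,"wz": 0,"fingers": 0}

```text
time: 5.75
tcp_pos: [424.1, -114.8, 173.4]
eef_rot: [-3.14, -0.013, -0.506]
force: [-0.3, -0.4, 0.9]
width: 0.001
```

```bash
python3 - <<'E'
from h import *
im,d=snap('side','side4')
cv2.imwrite('pics/s4c.png',cv2.resize(im[120:260,180:360,::-1],None,fx=4.2,fy=4.2,interpolation=2))
im,d=snap('top','top4')
cv2.imwrite('pics/t4c.png',cv2.resize(im[150:280,140:320,::-1],None,fx=4.4,fy=4.4,interpolation=2))
E
```

```text
(no output)
```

View pics/s4c.png

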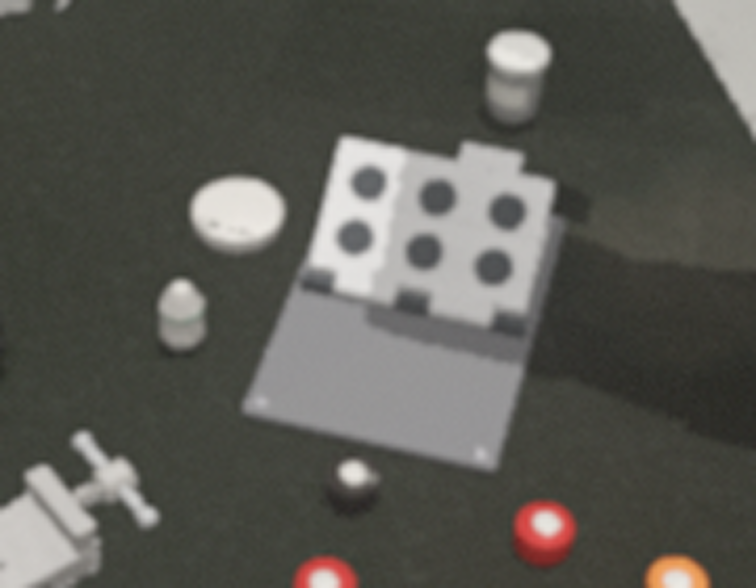

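View pics/t4c.png

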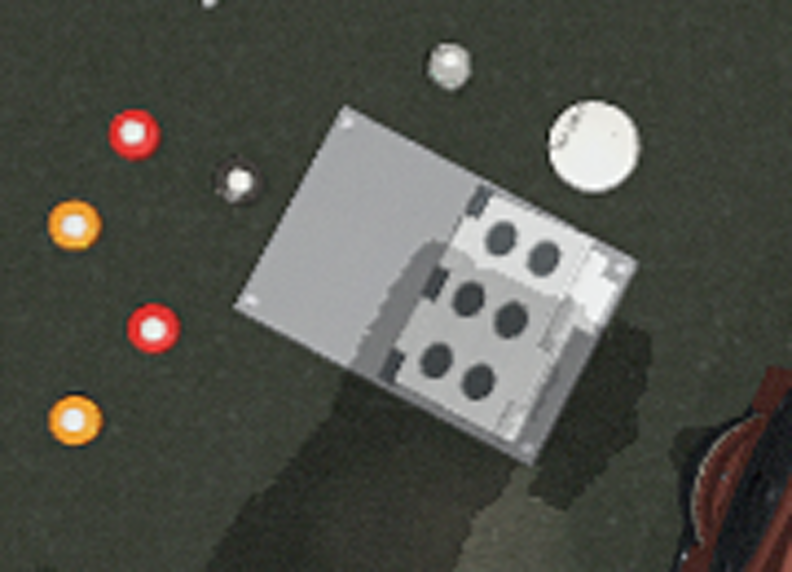

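```bash
cat >> h.py <<'E'
ctr=np.array([536.5,32.5]); ey=np.array([.4861,.8739]); ex=np.array([.8739,-.4861])
def loc(P):
    P=np.asarray(P); return np.stack([(P[...,:2]-ctr)@ex,(P[...,:2]-ctr)@ey,P[...,2]],-1)
def cloud(n,d):
    K,D,M,p=cal(n); v,u=np.nonzero(d>0)
    q=cv2.undistortPoints(np.stack([u,v],-1).astype(float).reshape(-1,1,2),K,D)[:,0]
    z=d[v,u]; return loc((np.c_[q,np.ones(len(q))]*z[:,None])@M.T+p)
def w(x,y): return (ctr+ex*x+ey*y).round(1)
E
python3 - <<'E'
from h import *
for n in('side','top'):
    P=cloud(n,np.load(f'pics/{n}4.npy'))
    m=(abs(P[:,0])<60)&(P[:,1]<-15)&(P[:,1]>-75)&(P[:,2]>13)&(P[:,2]<90)
    a=np.polyfit(P[m,1],P[m,2],1); print(n,m.sum(),a,np.arctan(-a[0]))
    m=(abs(P[:,0]-0)<30)&(P[:,1]>115)&(P[:,1]<170)&(P[:,2]>9)&(P[:,2]<40)
    Q=P[m]; print('spec',m.sum(),Q.mean(0),np.percentile(Q[:,2],[5,50,95]))
    m=(abs(P[:,0])<60)&(P[:,1]>30)&(P[:,1]<95); print('page z',np.median(P[m,2]))
print(w(-25,-110))
E
```

```text
side 1264 [-0.66542893 19.04285178] 0.5871452177247701
spec 129 [ -0.33679078 143.17355188  16.17472122] [12.21114144 16.4514983  18.945889  ]
page z 6.989031321624566
top 1001 [-0.61492998 19.61107325] 0.5513251607278877
spec 93 [ -1.30920579 139.56891798  15.55345751] [11.76611962 15.40282492 19.91737977]
page z 5.794169608633183
[461.2 -51.5]
```

Request:
carry_out:
  rows:
    - {"x": 0.4,"y": 0.6,"z": 0,"wx": 0,"wy": 0,"wz": 0,"fingers": 0}
    - {"x": 0.3,"y": 0.6,"z": 0,"wx": 0,"wy": 0,"wz": 0,"fingers": 0}
    - {"x": 0,"y": 0,"z": -0.8,"wx": 0,"wy": 0,"wz": 0,"fingers": 0}
    - {"x": 0,"y": 0,"z": -0.8,"wx": 0,"wy": 0,"wz": 0,"fingers": 0}

```text
time: 6.35
tcp_pos: [459.9, -54.9, 95.0]
eef_rot: [-3.138, -0.02, -0.512]
force: [-0.0, -0.2, 0.8]
width: 0.002
```

Request:
carry_out:
  rows:
    - {"x": 0,"y": 0,"z": 0,"wx": 0,"wy": 0,"wz": 0,"fingers": 0}

```text
time: 6.48
tcp_pos: [457.6, -54.2, 93.3]
eef_rot: [-3.139, -0.016, -0.512]
force: [-0.2, 0.6, 0.1]
width: 0.001
```

Request:
carry_out:
  rows:
    - {"x": 0,"y": 0,"z": -0.5,"wx": 0,"wy": 0,"wz": 0,"fingers": 0}
    - {"x": 0.06,"y": 0.06,"z": -0.25,"wx": 0,"wy": 0,"wz": 0,"fingers": 0}
    - {"x": 0,"y": 0,"z": 0,"wx": 0,"wy": 0,"wz": 0,"fingers": 0}

```text
time: 6.85
tcp_pos: [462.9, -52.0, 58.9]
eef_rot: [-3.138, -0.02, -0.513]
force: [0.3, 0.5, 0.3]
width: 0.001
```

```bash
python3 - <<'E'
from h import *
im,d=snap('side','side5')
cv2.imwrite('pics/s5c.png',cv2.resize(im[120:260,180:360,::-1],None,fx=4.2,fy=4.2,interpolation=2))
print(loc(arm.get_obs()['tcp_pos']))
E
```

```text
[ -23.01899736 -109.6241363    59.23515245]
```

View pics/s5c.png

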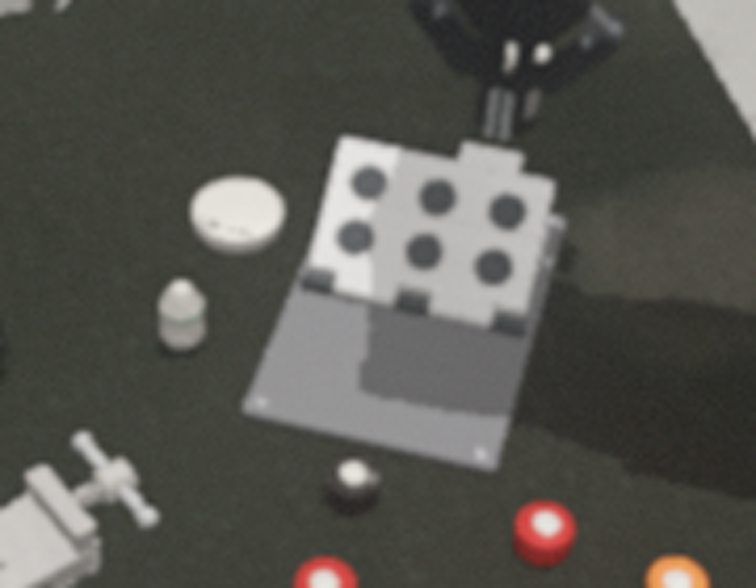

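Request:
carry_out:
  rows:
    - {"x": -0.02,"y": 0,"z": -0.26,"wx": 0,"wy": 0,"wz": 0,"fingers": 0}
    - {"x": 0.05,"y": 0.09,"z": 0,"wx": 0,"wy": 0,"wz": 0,"fingers": 0}
    - {"x": 0.05,"y": 0.09,"z": 0,"wx": 0,"wy": 0,"wz": 0,"fingers": 0}
    - {"x": 0,"y": 0,"z": 0,"wx": 0,"wy": 0,"wz": 0,"fingers": 0}

```text
time: 7.4
tcp_pos: [468.7, -42.8, 47.2]
eef_rot: [-3.137, -0.023, -0.513]
force: [1.0, 0.1, -0.6]
width: 0.0
```

Request:
carry_out:
  rows:
    - {"x": 0.06,"y": 0.1,"z": 0.06,"wx": 0,"wy": 0,"wz": 0,"fingers": 0}
    - {"x": 0.06,"y": 0.1,"z": 0.14,"wx": 0,"wy": 0,"wz": 0,"fingers": 0}
    - {"x": 0.07,"y": 0.12,"z": 0.14,"wx": 0,"wy": 0,"wz": 0,"fingers": 0}

```text
time: 7.78
tcp_pos: [477.8, -26.6, 65.2]
eef_rot: [-3.139, -0.022, -0.514]
force: [-2.0, -2.8, 1.3]
width: -0.0
```

```bash
cat > ang.py <<'E'
import sys
from h import *
t=sys.argv[1]
im,d=snap('side','side'+t)
cv2.imwrite(f'pics/s{t}c.png',cv2.resize(im[120:260,180:360,::-1],None,fx=4.2,fy=4.2,interpolation=2))
o=arm.get_obs(); print(loc(o['tcp_pos']),o['force'],o['time'])
E
python3 ang.py 6
```

```text
[-22.07028854 -79.19196618  65.97479536] [-3.33855777 -1.13619576  2.3064654 ] 7.825
```

View pics/s6c.png

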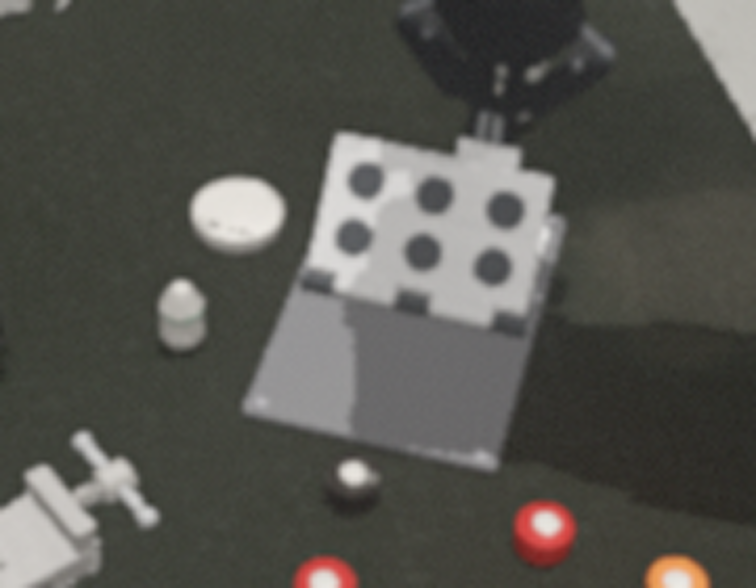

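Request:
carry_out:
  rows:
    - {"x": 0.08,"y": 0.14,"z": 0.08,"wx": 0,"wy": 0,"wz": 0,"fingers": 0}
    - {"x": 0.08,"y": 0.14,"z": 0.12,"wx": 0,"wy": 0,"wz": 0,"fingers": 0}
    - {"x": 0.08,"y": 0.14,"z": 0.1,"wx": 0,"wy": 0,"wz": 0,"fingers": 0}

```text
time: 8.2
tcp_pos: [491.1, -4.4, 82.3]
eef_rot: [-3.139, -0.024, -0.514]
force: [-0.2, -1.6, -1.0]
width: -0.002
```

```bash
python3 ang.py 7
```

```text
[-21.33423456 -53.37492626  82.8749918 ] [0.00992394 1.07673732 0.50629995] 8.25
```

View pics/s7c.png

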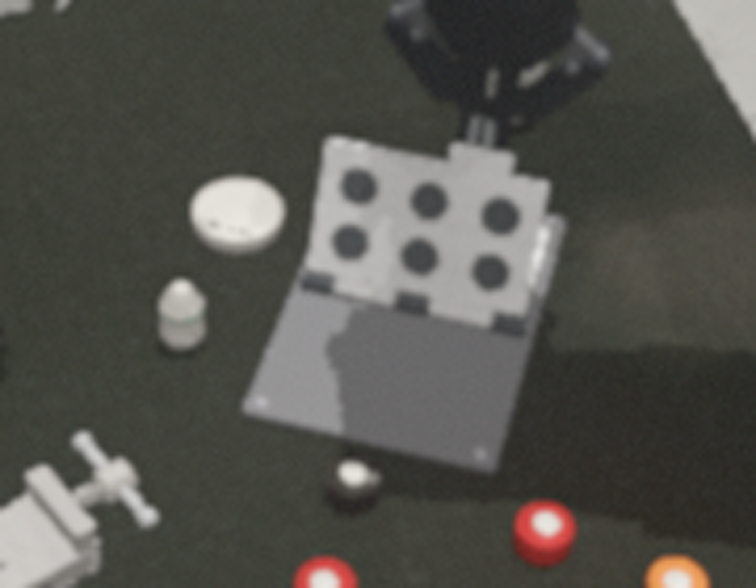

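Request:
carry_out:
  rows:
    - {"x": 0.09,"y": 0.16,"z": 0.06,"wx": 0,"wy": 0,"wz": 0,"fingers": 0}
    - {"x": 0.09,"y": 0.16,"z": 0.06,"wx": 0,"wy": 0,"wz": 0,"fingers": 0}
    - {"x": 0.09,"y": 0.16,"z": 0.04,"wx": 0,"wy": 0,"wz": 0,"fingers": 0}
    - {"x": 0.09,"y": 0.16,"z": 0.02,"wx": 0,"wy": 0,"wz": 0,"fingers": 0}

```text
time: 8.75
tcp_pos: [510.9, 30.5, 92.3]
eef_rot: [-3.138, -0.025, -0.513]
force: [-0.9, -0.7, -1.5]
width: -0.001
```

```bash
python3 ang.py 8
```

```text
[-21.17977199 -13.20927304  92.40155904] [ 1.24408015  0.85728407 -0.5460243 ] 8.8
```

View pics/s8c.png

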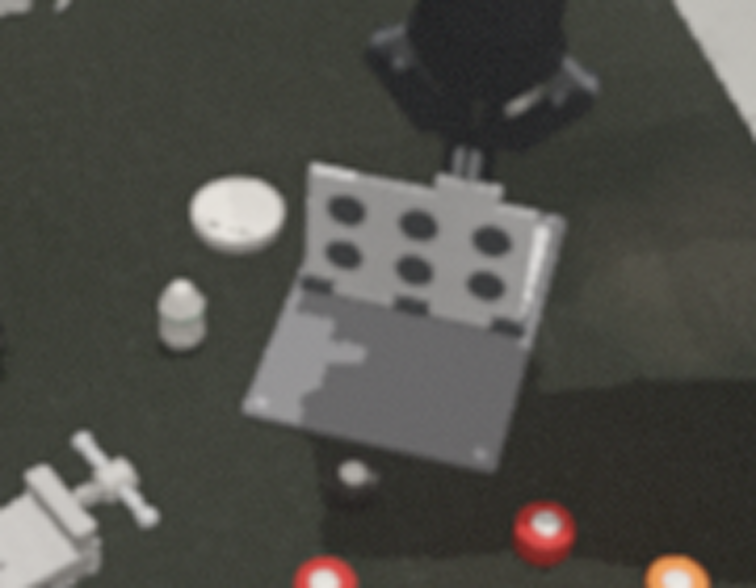

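Request:
carry_out:
  rows:
    - {"x": 0.1,"y": 0.175,"z": 0,"wx": 0,"wy": 0,"wz": 0,"fingers": 0}
    - {"x": 0.1,"y": 0.175,"z": 0,"wx": 0,"wy": 0,"wz": 0,"fingers": 0}
    - {"x": 0.1,"y": 0.175,"z": -0.02,"wx": 0,"wy": 0,"wz": 0,"fingers": 0}
    - {"x": 0.1,"y": 0.175,"z": -0.06,"wx": 0,"wy": 0,"wz": 0,"fingers": 0}

```text
time: 9.3
tcp_pos: [532.7, 68.4, 88.0]
eef_rot: [-3.137, -0.025, -0.513]
force: [-0.9, -0.6, 0.1]
width: 0.003
```

```bash
python3 ang.py 9
```

```text
[-20.80151441  30.49146649  87.59574988] [ 2.25050758e-01  1.11627007e+00 -1.09712213e-03] 9.35
```

View pics/s9c.png

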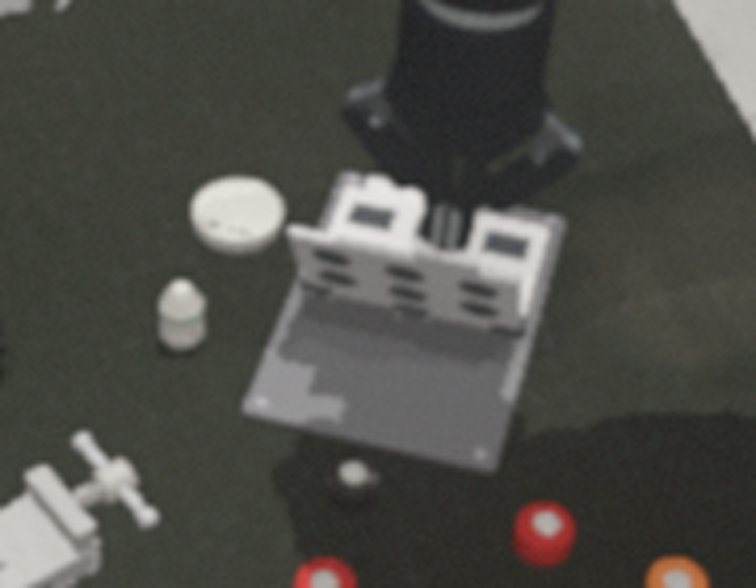

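Request:
carry_out:
  rows:
    - {"x": 0.08,"y": 0.15,"z": -0.13,"wx": 0,"wy": 0,"wz": 0,"fingers": 0}
    - {"x": 0.08,"y": 0.14,"z": -0.14,"wx": 0,"wy": 0,"wz": 0,"fingers": 0}
    - {"x": 0.07,"y": 0.12,"z": -0.15,"wx": 0,"wy": 0,"wz": 0,"fingers": 0}
    - {"x": 0.06,"y": 0.1,"z": -0.16,"wx": 0,"wy": 0,"wz": 0,"fingers": 0}

```text
time: 9.85
tcp_pos: [549.1, 96.8, 57.0]
eef_rot: [-3.135, -0.025, -0.513]
force: [-1.1, 0.5, 1.1]
width: -0.0
```

```bash
python3 ang.py 10
```

```text
[-20.66473858  62.58157503  56.01039829] [-0.33286332 -0.24937104 -0.93860734] 9.9
```

View pics/s10c.png

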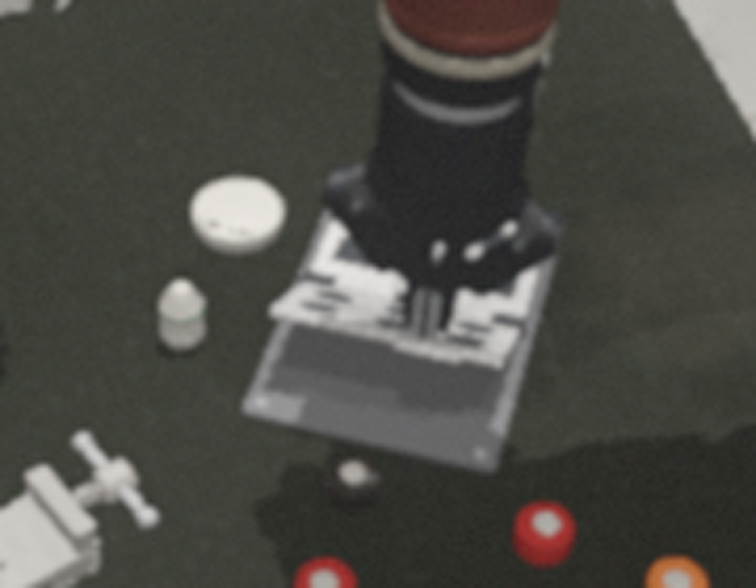

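Request:
carry_out:
  rows:
    - {"x": 0.04,"y": 0.08,"z": -0.16,"wx": 0,"wy": 0,"wz": 0,"fingers": 0}
    - {"x": 0.04,"y": 0.07,"z": -0.16,"wx": 0,"wy": 0,"wz": 0,"fingers": 0}
    - {"x": 0.03,"y": 0.06,"z": -0.16,"wx": 0,"wy": 0,"wz": 0,"fingers": 0}
    - {"x": 0.02,"y": 0.04,"z": -0.12,"wx": 0,"wy": 0,"wz": 0,"fingers": 0}

```text
time: 10.4
tcp_pos: [555.6, 110.1, 23.8]
eef_rot: [-3.137, -0.024, -0.513]
force: [-0.1, -0.4, 0.8]
width: 0.004
```

```bash
python3 ang.py 11
```

```text
[-21.39576201  77.08215448  23.14163879] [-0.50799383 -0.01394546 -0.56986758] 10.45
```

View pics/s11c.png

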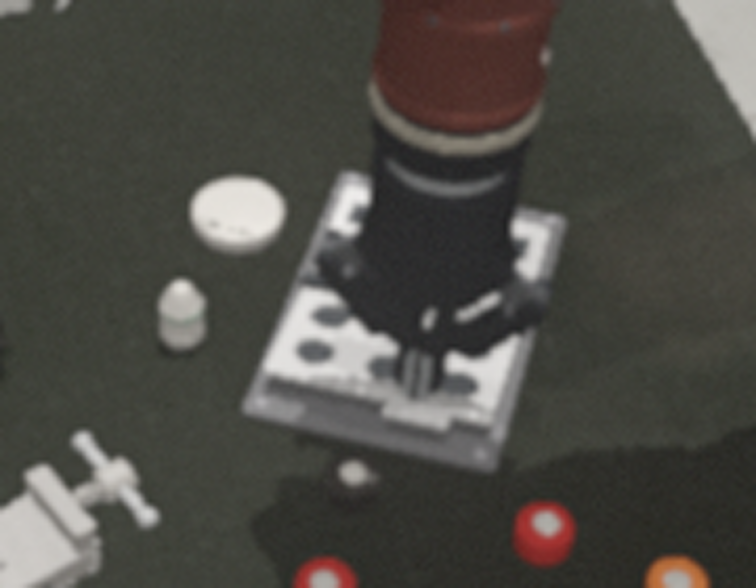

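Request:
carry_out:
  rows:
    - {"x": 0.03,"y": 0.05,"z": -0.12,"wx": 0,"wy": 0,"wz": 0,"fingers": 0}
    - {"x": 0.01,"y": 0.02,"z": -0.1,"wx": 0,"wy": 0,"wz": 0,"fingers": 0}
    - {"x": 0,"y": 0,"z": -0.04,"wx": 0,"wy": 0,"wz": 0,"fingers": 0}

```text
time: 10.82
tcp_pos: [557.9, 114.0, 10.5]
eef_rot: [-3.136, -0.024, -0.513]
force: [-8.7, -1.2, 30.9]
width: -0.002
```

Request:
carry_out:
  rows:
    - {"x": 0,"y": 0,"z": 0.2,"wx": 0,"wy": 0,"wz": 0,"fingers": 0}
    - {"x": 0,"y": 0,"z": 0.8,"wx": 0,"wy": 0,"wz": 0,"fingers": 0}
    - {"x": -0.1,"y": -0.3,"z": 0.9,"wx": 0,"wy": 0,"wz": 0,"fingers": 0}
    - {"x": -0.5,"y": -0.9,"z": 0.8,"wx": 0,"wy": 0,"wz": 0,"fingers": 0}
    - {"x": -0.5,"y": -0.9,"z": 0.3,"wx": 0,"wy": 0,"wz": 0,"fingers": 0}

```text
time: 11.45
tcp_pos: [503.4, 10.9, 162.5]
eef_rot: [-3.136, -0.025, -0.508]
force: [0.8, -0.3, -0.3]
width: 0.001
```

Request:
carry_out:
  rows:
    - {"x": -0.5,"y": -0.9,"z": 0,"wx": 0,"wy": 0,"wz": 0,"fingers": 0}
    - {"x": -0.5,"y": -0.9,"z": 0,"wx": 0,"wy": 0,"wz": 0,"fingers": 0}
    - {"x": -0.5,"y": -0.9,"z": 0,"wx": 0,"wy": 0,"wz": 0,"fingers": 0}
    - {"x": -0.3,"y": -0.9,"z": 0,"wx": 0,"wy": 0,"wz": 0,"fingers": 0}
    - {"x": 0,"y": 0,"z": 0,"wx": 0,"wy": 0,"wz": 0,"fingers": 0}

```text
time: 12.08
tcp_pos: [410.9, -176.9, 166.3]
eef_rot: [-3.135, -0.034, -0.511]
force: [0.7, 0.4, 0.3]
width: -0.002
```

```bash
python3 ang.py 12; python3 - <<'E'
from h import *
im,d=snap('top','top12')
cv2.imwrite('pics/t12c.png',cv2.resize(im[150:280,140:320,::-1],None,fx=4.4,fy=4.4,interpolation=2))
for n in('side','top'):
    P=cloud(n,np.load(f'pics/{n}12.npy'))
    for s in(1,-1):
        m=(abs(P[:,0])<58)&(P[:,1]*s>15)&(P[:,1]*s<82)&(P[:,2]<60)
        a=np.polyfit(P[m,1]*s,P[m,2],1); print(n,s,a,np.median(P[m,2]), np.percentile(P[m,2],[2,98]))
    m=(abs(P[:,0])<30)&(P[:,1]>115)&(P[:,1]<170)&(P[:,2]>9)&(P[:,2]<40); print('spec',P[m].mean(0))
E
```

```text
[  -8.45465018 -242.72079452  166.19736371] [-0.51896098  0.04586353 -0.12971161] 12.125
side 1 [1.08373977e-03 1.21641576e+01] 12.19724903956785 [ 9.19022498 15.24904348]
side -1 [-1.39399409e-03  1.22881126e+01] 12.236039341207402 [ 8.96795358 15.20760277]
spec [ -0.58288559 143.36562833  16.33674753]
top 1 [7.60247152e-03 1.05747067e+01] 10.934037859164846 [ 5.9089154  15.98157343]
top -1 [-8.07930275e-03  1.13889333e+01] 10.947795893982516 [ 6.01321788 16.10964784]
spec [ -1.41352199 139.42365636  15.2385334 ]
```

View pics/s12c.png

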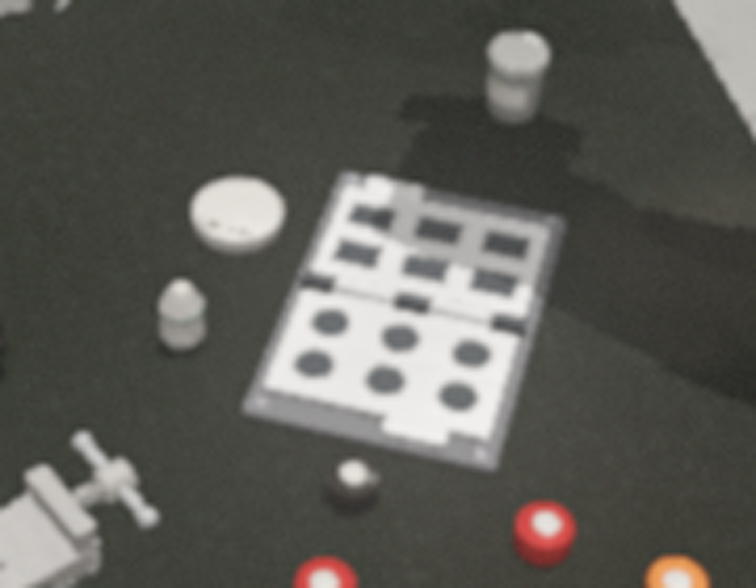

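View pics/t12c.png

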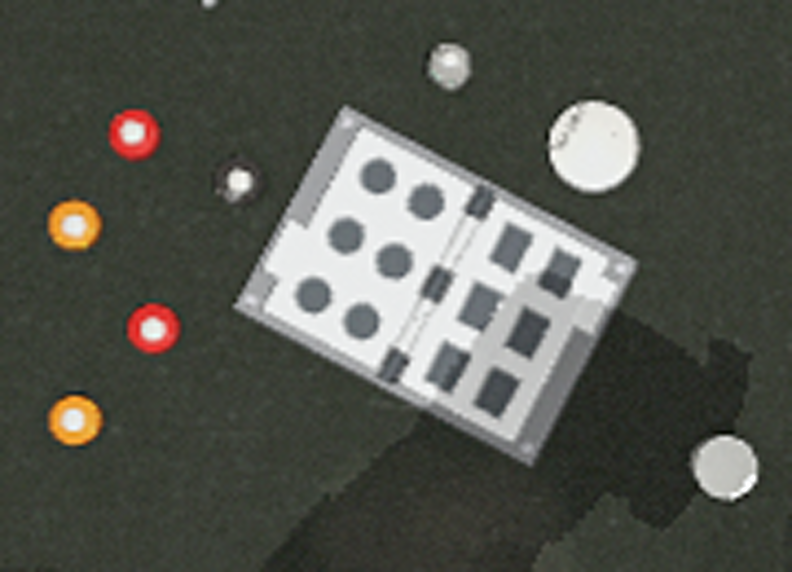

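```bash
python3 -c "
from workcell import arm
print(arm.close_job(), arm.get_obs()['time'])"
```

```text
the job is handed in; nothing more can be done
the job is handed in; nothing more can be done
```

The job is handed in and both parts look done. I pushed the specimen off the bare page first. I then turned the top leaf over the spine and pressed it down with the shut fingertips, with about 31 N on the tool. The last pictures were taken at about 12 s of the 54 s allowed.

**Specimen:** it stands upright on the worktop. Its centre is about 140 mm from the spine line, so it clears the book edge by about 20 mm. It did not move while the leaf was turned.

**Leaves:** depth from both cameras puts the top of both at 11–12 mm with a slope within 0.01 rad. The top leaf lies flat on the bare page and the second leaf is still flat on its own side.

**Bystanders:** the objective, test block, jar and the red and orange look-alikes sit at the same pixels as at the start.

**Disagreements:** no check failed. The two cameras differed by 1–4 mm, close to the stated 2 mm calibration error.

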